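Put the clamped cans away in the drawer

TASK

Put the blue clamp with its stack of flattened cans into the open drawer, set down gently on its flat base with the grip upwards, not dropped. Then slide the drawer fully shut without slamming it. Leave the amber bottle, the clear bottle and the egg cup standing where they are.

Things in the scene. Friction and masses are not known exactly. Their poses are not given: they have to be found in the camera images.
- clamped_cans: Loose rigid part, about 120 g: blue clamp gripping 3 flattened cans (grey discs, 66 diameter, 6 to 39 high). Origin: centre of underside, below the discs; z up. Base 60 (x) by 56 (y), 6 thick; spine 26 wide, out to x -43.5; upper jaw 26 wide, 39 to 45 high, x -43.5 to 22.5. The blue grip to hold stands on top, over the discs' centre: 44 long (x), 20 wide (y), 45 to 71 high.
- unit_drawer0_handle (a point): Middle of the drawer's dark steel bar handle, which moves with the drawer. The bar is 11 in diameter, 110 long along y, its axis 92 above the table and 35 out from the drawer's white front. Axes as the drawer unit's: +x is the way the drawer slides shut, z up. The front's top edge is 117 above the table.
- drawer_near (a point): Point on the drawer's inner floor, at the middle of its near edge, just inside the white front; moves with the drawer; 22 above the table. x: the way it slides shut, y: across, z up. Floor 235 long (x 0 to 235), 178 wide; side walls up to 108 above the table. Front's outer face at x -21, handle bar at x -56. Only its near part, as long as the drawer is open, sticks out of the unit.
- unit_front (a point): Middle of the front top edge of the grey drawer unit fixed to the table: 265 deep behind this edge, 220 wide (y), top 130 above the table. x points into the unit, z up. One white-fronted drawer opens from it towards the robot. The space over the drawer floor under the unit's top is 96 high.
- unit_drawer0 (a joint): How far the drawer is open, in m: 0 is fully shut, with the front flush with the unit; 0.197 is fully open. It slides stiffly and stays where it is left; about 2 N moves it.
- amber_bottle: Empty amber glass bottle, standing, 60 diameter, 188 high. Origin: centre of its underside.
- pet_bottle: Clear plastic bottle with a blue cap, standing, 62 diameter, 211 high, light. Origin: centre of its underside.
- egg_cup: White ceramic egg cup with crown caps in it, standing, 52 diameter, about 65 high. Origin: centre of its underside.
Mind the look-alikes: they are no part of the job. Of the things that look like the pet_bottle, the middle-sized one is meant. Several things look just like the clamped_cans: the one meant starts farthest to the robot's right.

How it is judged:
By the outcome, as a careful person would: the job done as asked, in the order asked, and still so for the second after the job is handed in, with the robot touching nothing.
It also fails if it takes over 54 s, if anything falls off the work surface, if the arm or the gripper's body presses on something with over 40 N, if the wrist force passes 120 N, or if a joint passes its speed limit or range.

ROBOT

A 7-joint arm with a two-finger parallel gripper is mounted at the origin on the work surface. World frame = base frame: x ahead of the robot, y to its left, z up, the work surface at z = 0. Lengths are in mm, angles in rad, forces in N, time in s.
With the tool pointing down it reaches from about 425 to 950 mm from the base axis. Payload 4.7 kg.
Tool frame: the origin (TCP) lies at the centre of the arm's flange, where the gripper is bolted on; the fingertips stand 182 mm ahead of it and the grasp point (between the pads) lies 164 mm ahead of it; z points along the fingers, y is the line along which they close (so a half turn about z gives the same grasp; the last joint's range is limited). The gripper opens to 87 mm and grips with 3 to 60 N. Pads are 19 mm wide; open, the fingers measure 117 mm over their backs; the gripper's body (75 mm by 190 mm) begins 51 mm behind the grasp point.
Start: joints at [1.178, 0.469, -0.049, 1.532, 0.024, 1.141, -0.082], TCP at [240.219, -630.813, 404.773] pointing down, gripper open.
Joint ranges: [-2.59, 2.59], [-0.33, 1.99], [-1.39, 1.29], [0.1, 2.45], [-1.04, 4.18], [0.21, 1.99], [-2.66, 2.66]. Speed limits (rad/s): [2.57, 2.57, 3.14, 3.14, 3.14, 3.14, 3.14].

INTERFACE

Orientations are given as a unit quaternion [w, x, y, z].
In Python, from bench import arm gives the robot as it stands. The module is installed in compiled form; this text tells all that it offers.
- The arm moves only by the tool play_rows, never from a script. Its argument "plan" is a list of rows, each an object of numbers: "rx", "ry", "rz": the turn, a rotation vector about the tool's x, y, z in degrees; "tx", "ty", "tz": the shift along the tool's x, y, z in mm; "grip": the opening, from -1 (shut) to 1 (fully open). In form: [{"rx": .., "ry": .., "rz": .., "tx": .., "ty": .., "tz": .., "grip": ..}, ...]. A call has 1 to 10 rows; each row shifts and turns the commanded pose from where the row before left it, along the tool's axes as they then stand; what a row does not reach is not made up. A row lasts 1/8 s, in which the tool goes at most 62.5 mm and 10.7 degrees, less where a joint would pass 70% of its speed; a pose out of reach is approached as far as the arm can. A call is refused whole if a number of a shift passes 62.5 or a number of a turn 10.7, either way. A call with a gripper value outside its range is refused whole. The fingers move at their own pace and stop on an object; the grip force is fixed at half the most. Time passes only in rows, so rows that do not move let the fingers close. It gives the time, the measured TCP pose, the force, the opening and the grip force at its end, in the units of the state.
- arm.read_state(): the state, without advancing time (a new reading comes with each control period).
- arm.read_camera(name): name is "scene" or "top" or "wrist"; returns (picture, depth): 400x640x3 uint8, red, green, blue; 400x640 float32, mm along the optical axis (not along the pixel's ray), 0 where there is no reading.
- arm.get_calibration(name): a dict with "fx", "fy", "cx", "cy" (pixels), "position" and "rotation" of the camera in the world. Camera axes: x right, y down, z forward; pixel columns grow to the right and rows downward; lengths in mm; the calibration is good to about 2 mm. A picture is of the moment at which its call begins: read the wrist's pose just before it. get_calibration takes no time and is no camera call; for the wrist camera it gives the pose at the moment of the call.
- arm.close_job(): hands the job in; it is judged then, once.
The state is a dict: "time_s": time; "q": joint angles; "joint_vel": joint speeds; "joint_torque": joint torques, N m; "eef_pos": TCP position; "ee_rot": TCP orientation; "ft_force": force on the tool from outside, world axes, zero at the start; "moment": the same for the moment, N m; "gripper_width": finger opening in mm; "grip_force": force on a finger pad.
Only numpy, scipy, OpenCV 4.12 (cv2) and the standard library are available. Lean on these libraries where they do the work, as an engineer would, in place of code of your own. Each camera call takes 0.05 s, during which the arm holds its last target. There are 200 camera calls.

## Working session

There is one attempt and no reset: what is moved stays moved. The work goes in short steps, Python scripts to look and compute and a tool call to move; the robot and the scene stay as the last step left them, time stands still between calls to the robot, and variables do not carry over. Pictures are saved under pics/ and viewed, at most 10 in all, crops included, and the job is handed in when it is done.

Besides the shell and the picture viewer there is one more tool, called in YAML: its name, and indented under it one key for each argument. play_rows: Moves the arm, as the interface text tells. Its arguments: {"type":"object","properties":{"plan":{"type":"array"}},"required":["plan"]}

```bash
mkdir -p pics
cat > h.py <<'E'
import numpy as np, cv2
from bench import arm
def shot(n):
    c=arm.get_calibration(n); p,d=arm.read_camera(n); return p,d,c
def pts(d,c):
    v,u=np.mgrid[:400,:640]
    X=np.stack([(u-c["cx"])/c["fx"]*d,(v-c["cy"])/c["fy"]*d,d],-1)
    P=X@np.array(c["rotation"]).T+np.array(c["position"])
    P[d==0]=np.nan
    return P
E
python3 - <<'E'
from h import *
s=arm.read_state(); print(s["time_s"],s["eef_pos"],s["ee_rot"],s["ft_force"],s["gripper_width"])
for n in("scene","top"):
    p,d,c=shot(n); cv2.imwrite(f"pics/{n}0.png",p[...,::-1]); np.savez(f"{n}0.npz",p=p,d=d,P=pts(d,c)); print(n,c["position"],c["fx"],np.round(c["rotation"],2).tolist())
E
```

```text
0.0 [ 240.13432549 -630.56868482  403.6935008 ] [-9.54489478e-04  9.83494592e-01  1.80934885e-01 -2.07925012e-04] [ 0.48459943 -0.568295   -0.38840849] 86.96960891236321Traceback (most recent call last):
  File "<stdin>", line 4, in <module>
  File "h.py", line 8, in pts
    P=X@np.array(c["rotation"]).T+np.array(c["position"])
      ~^~~~~~~~~~~~~~~~~~~~~~~~~~
ValueError: matmul: Input operand 1 has a mismatch in its core dimension 0, with gufunc signature (n?,k),(k,m?)->(n?,m?) (size 4 is different from 3)
```

View pics/scene0.png

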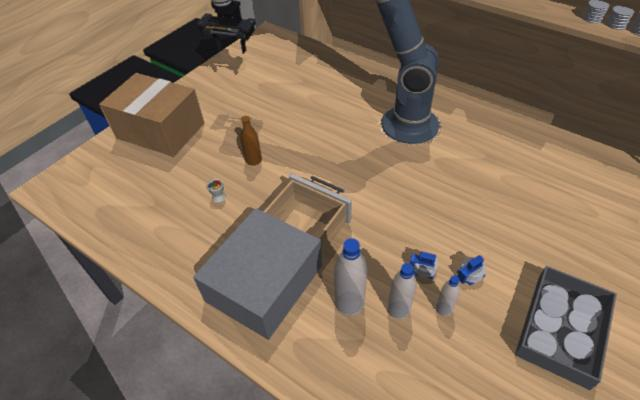

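```bash
sed -i 's/np.array(c\["rotation"\]).T/Rot(c["rotation"]).as_matrix().T/; 1a from scipy.spatial.transform import Rotation as R\ndef Rot(q): return R.from_quat(q,scalar_first=True)' h.py
python3 - <<'E'
from h import *
for n in("scene","top"):
    p,d,c=shot(n); cv2.imwrite(f"pics/{n}0.png",p[...,::-1]); P=pts(d,c); np.savez(f"{n}0.npz",p=p,d=d,P=P); print(n,c)
    hsv=cv2.cvtColor(p,cv2.COLOR_RGB2HSV)
    m=cv2.inRange(hsv,(105,120,60),(130,255,255))
    k,l,st,ce=cv2.connectedComponentsWithStats(m)
    for i in range(1,k):
        if st[i,4]>25:
            Q=P[l==i]; print(st[i],ce[i].round(),np.nanmedian(Q,0).round(),np.nanmax(Q[:,2]).round())
E
```

```text
scene {'fx': 462.3546543840224, 'fy': 462.3546543840224, 'cx': 328.19684125527925, 'cy': 205.65910306457164, 'position': array([1269.18214381,  538.00894238, 1146.80963959]), 'rotation': array([-0.14983664,  0.43819882,  0.83207751, -0.30525037])}
[ 80 104  29  30 355] [ 94. 120.] [  527. -1335.  -219.] -160.0
[343 239  17  21 276] [351. 249.] [757. 226. 278.] 283.0
[400 252  36  27 420] [417. 263.] [553. 340.  71.] 214.0
[449 256  34  30 384] [466. 271.] [504. 450.  60.] 160.0
top {'fx': 484.77606572950003, 'fy': 484.77606572950003, 'cx': 315.6195800951745, 'cy': 200.69486809645986, 'position': array([ 428.84514588,   25.96309813, 1516.09193231]), 'rotation': array([ 0.04296715, -0.69632884,  0.71556692, -0.0352697 ])}
[238 126  15  17 167] [245. 133.] [750. 220. 278.] 286.0
[200 157  12  12  90] [205. 161.] [691. 339. 210.] 220.0
[172 187   7   9  44] [175. 190.] [621. 438. 156.] 165.0
[224 212   9  10  42] [229. 216.] [553. 305.  46.] 52.0
[210 216  14  11  86] [217. 221.] [537. 338.  71.] 80.0
[173 228  17  22 145] [180. 238.] [492. 449.  67.] 79.0
```

View pics/top0.png

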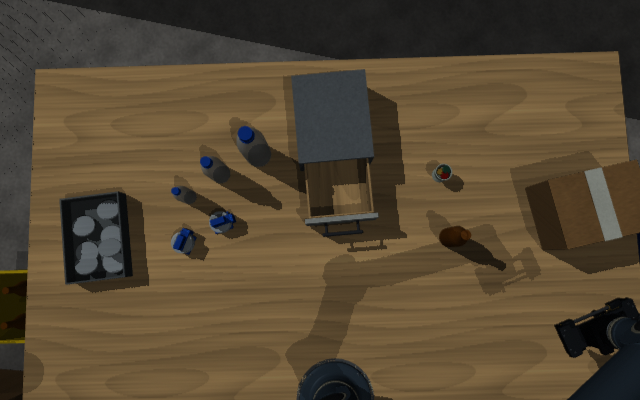

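Run:
```python
from h import *
z=np.load("top0.npz");P=z["P"];p=z["p"]
cv2.imwrite("pics/crop.png",cv2.resize(p[180:260,160:260,::-1],None,fx=7,fy=7,interpolation=cv2.INTER_CUBIC))
# unit top
X,Y,Z=P[...,0],P[...,1],P[...,2]
def rect(m,n):
    m=m.astype(np.uint8); k,l,st,ce=cv2.connectedComponentsWithStats(m)
    i=1+np.argmax(st[1:,4]); Q=P[l==i]; r=cv2.minAreaRect(Q[:,:2].astype(np.float32)); print(n,st[i],r,cv2.boxPoints(r).round(1).tolist(),np.nanmedian(Q[:,2]))
roi=(Y>-160)&(Y<150)
print("table z",np.nanmedian(Z[260:300,150:280]))
rect(roi&(Z>122)&(Z<140)&(X>600),"unit")
rect(roi&(Z>108)&(Z<124)&(X>470)&(X<570),"front")
rect(roi&(Z>84)&(Z<103)&(X>400)&(X<540),"handle")
rect(roi&(Z>10)&(Z<40)&(X>500)&(X<700)&(np.arange(640)>310)&(np.arange(640)<365),"floor")
for n in("top","scene"):
    z=np.load(n+"0.npz");P=z["P"];X,Y,Z=P[...,0],P[...,1],P[...,2]
    g=(Y>290)&(Y<380)&(X>490)&(X<600)
    rect(g&(Z>62)&(Z<85),n+" grip"); rect(g&(Z>32)&(Z<85),n+" whole")
    rect((Z>60)&(Z<230)&(Y>290)&(Y<390)&(X>620)&(X<760),n+" pet")
    rect((Z>30)&(Z<230)&(Y>-330)&(Y<-200)&(X>400)&(X<580),n+" amber")
    rect((Z>30)&(Z<130)&(Y>-330)&(Y<-200)&(X>580)&(X<720),n+" egg")
```

```text
table z 0.2500746508346765
unit [ 291   69   83   95 6602] ((834.3177490234375, -14.926025390625), (268.0373840332031, 220.3369598388672), 3.5592997074127197) [[693.7000122070312, 86.69999694824219], [707.4000244140625, -133.1999969482422], [974.9000244140625, -116.5999984741211], [961.2000122070312, 103.4000015258789]] 130.2419851196762
front [305 210  74  14 452] ((536.8018188476562, -34.38642883300781), (24.045635223388672, 213.14321899414062), 3.0088093280792236) [[519.2000122070312, 71.4000015258789], [530.4000244140625, -141.39999389648438], [554.4000244140625, -140.1999969482422], [543.2000122070312, 72.69999694824219]] 116.93321620369431
handle [322 219  41  18 213] ((505.71240234375, -36.30521011352539), (40.698509216308594, 121.58507537841797), 3.5109477043151855) [[481.70001220703125, 23.100000381469727], [489.1000061035156, -98.19999694824219], [529.7000122070312, -95.69999694824219], [522.2999877929688, 25.600000381469727]] 96.58922470765833
floor [ 311  166   54   50 2523] ((624.9889526367188, -29.11810302734375), (166.02984619140625, 152.7125701904297), 88.743423461914
[... 619 characters left out ...]
0703125, 302.70001220703125], [560.5, 289.6000061035156], [575.5, 361.3999938964844], [512.7000122070312, 374.5]] 42.70092624027507
top pet [200 156  27  24 490] ((687.8530883789062, 334.72369384765625), (50.831417083740234, 60.8235969543457), 44.82124328613281) [[648.4000244140625, 338.3999938964844], [691.2999877929688, 295.20001220703125], [727.2999877929688, 331.1000061035156], [684.4000244140625, 374.20001220703125]] 162.45847290661163Traceback (most recent call last):
  File "<stdin>", line 20, in <module>
  File "<stdin>", line 8, in rect
    return _wrapfunc(a, 'argmax', axis=axis, out=out, **kwds)
    return bound(*args, **kwds)
ValueError: attempt to get argmax of an empty sequence
```

View pics/crop.png

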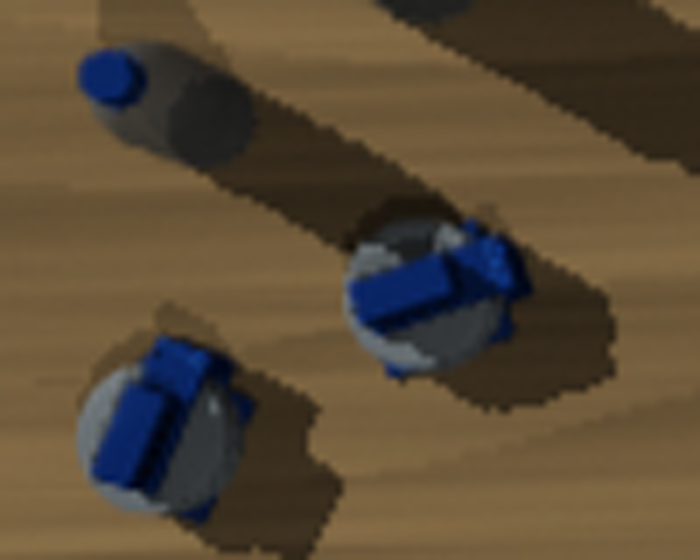

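Candidates for the clamp are at top (217,221), y≈338, and top (180,238), y≈449. The one meant is farthest right, so I choose (217,221). The crop shows its grip at about (400,290) with the spine to the right at (500,265). I'll arc over to it, raised.

play_rows:
  plan:
    - {"tz":-55,"ty":-30}
    - {"ty":-25}
    - {"tx":57,"rz":-5.3}
    - {"tx":57,"rz":-5.3}
    - {"tx":57,"rz":-5.3}
    - {"tx":57,"rz":-5.3}
    - {"tx":57,"rz":-5.3}
    - {"tx":57,"rz":-5.3}
    - {"tx":57,"rz":-5.3}
    - {"tx":57,"rz":-5.3}

```text
validation failed for argument at $.pl...
```

play_rows:
  plan:
    - {"tx":57,"rz":-5.3}
    - {"tx":57,"rz":-5.3}
    - {"tx":57,"rz":-5.3}
    - {"tx":57,"rz":-5.3}
    - {"tx":57,"rz":-5.3}
    - {"tx":57,"rz":-5.3}
    - {"tx":57,"rz":-3.3}
    - {"tx":57,"rz":0}
    - {"tx":30,"rz":0}
    - {}

```text
validation failed for argument at $.pl...
```

```bash
cat >> h.py <<'E'
def go(x,y,z,yaw):
    """print shift in present tool axes to world TCP target, then turn so tool x has this yaw (deg)"""
    s=arm.read_state(); r=Rot(s["ee_rot"]); M=r.as_matrix()
    t=M.T@(np.array([x,y,z])-s["eef_pos"])
    a=np.radians(yaw); T=np.array([[np.cos(a),np.sin(a),0],[np.sin(a),-np.cos(a),0],[0,0,-1]])
    print("t",s["time_s"],"pos",s["eef_pos"].round(1),"yaw",np.degrees(np.arctan2(M[1,0],M[0,0])).round(1),"F",np.round(s["ft_force"],1),"w",round(s["gripper_width"],1),"gf",s["grip_force"])
    print("shift",t.round(1),"turn",np.degrees((r.inv()*R.from_matrix(T)).as_rotvec()).round(1),"q7",s["q"][6].round(2))
E
python3 - <<'E'
from h import *
go(540,332,450,107)
p,d,c=shot("wrist"); cv2.imwrite("pics/w1.png",p[...,::-1]); np.savez("w1.npz",p=p,d=d,P=pts(d,c)); print(c["position"])
P=pts(d,c); X,Y,Z=P[...,0],P[...,1],P[...,2]
hsv=cv2.cvtColor(p,cv2.COLOR_RGB2HSV)
for lo,hi in((64,80),(30,80)):
    m=((Z>lo)&(Z<hi)&(Y<400)&(X<610)&(X>480)).astype(np.uint8); k,l,st,ce=cv2.connectedComponentsWithStats(m)
    for i in range(1,k):
        if st[i,4]>100: print(st[i],cv2.minAreaRect(P[l==i][:,:2].astype(np.float32)),np.median(Z[l==i]))
E
```

```text
t 0.15 pos [ 240.1 -630.7  404. ] yaw 20.8 F [0.8 0.2 0.5] w 86.7 gf 0.0
shift [ 622.8 -793.   -44.9] turn [ -0.1  -0.1 -86.2] q7 -0.08
[ 314.29324609 -601.03000829  385.71609083]
```

All fields are required.

play_rows:
  plan:
    - {"rx":0,"ry":0,"rz":0,"tx":0,"ty":-30,"tz":-55,"grip":1}
    - {"rx":0,"ry":0,"rz":0,"tx":0,"ty":-25,"tz":0,"grip":1}
    - {"rx":0,"ry":0,"rz":-5.3,"tx":57,"ty":0,"tz":0,"grip":1}
    - {"rx":0,"ry":0,"rz":-5.3,"tx":57,"ty":0,"tz":0,"grip":1}
    - {"rx":0,"ry":0,"rz":-5.3,"tx":57,"ty":0,"tz":0,"grip":1}
    - {"rx":0,"ry":0,"rz":-5.3,"tx":57,"ty":0,"tz":0,"grip":1}
    - {"rx":0,"ry":0,"rz":-5.3,"tx":57,"ty":0,"tz":0,"grip":1}
    - {"rx":0,"ry":0,"rz":-5.3,"tx":57,"ty":0,"tz":0,"grip":1}
    - {"rx":0,"ry":0,"rz":-5.3,"tx":57,"ty":0,"tz":0,"grip":1}
    - {"rx":0,"ry":0,"rz":-5.3,"tx":57,"ty":0,"tz":0,"grip":1}

```text
time_s: 1.45
eef_pos: [566.2, -295.1, 459.3]
ee_rot: [-0.0, 0.851, 0.525, -0.0]
ft_force: [0.2, -0.7, -0.2]
gripper_width: 86.9
grip_force: 0.0
```

play_rows:
  plan:
    - {"rx":0,"ry":0,"rz":-5.3,"tx":57,"ty":0,"tz":0,"grip":1}
    - {"rx":0,"ry":0,"rz":-5.3,"tx":57,"ty":0,"tz":0,"grip":1}
    - {"rx":0,"ry":0,"rz":-5.3,"tx":57,"ty":0,"tz":0,"grip":1}
    - {"rx":0,"ry":0,"rz":-5.3,"tx":57,"ty":0,"tz":0,"grip":1}
    - {"rx":0,"ry":0,"rz":-5.3,"tx":57,"ty":0,"tz":0,"grip":1}
    - {"rx":0,"ry":0,"rz":-5.3,"tx":57,"ty":0,"tz":0,"grip":1}
    - {"rx":0,"ry":0,"rz":-5.3,"tx":57,"ty":0,"tz":0,"grip":1}
    - {"rx":0,"ry":0,"rz":-5.3,"tx":57,"ty":0,"tz":0,"grip":1}
    - {"rx":0,"ry":0,"rz":0,"tx":57,"ty":0,"tz":0,"grip":1}
    - {"rx":0,"ry":0,"rz":0,"tx":50,"ty":0,"tz":0,"grip":1}

```text
time_s: 2.7
eef_pos: [599.1, 249.8, 459.4]
ee_rot: [-0.0, 0.604, 0.797, -0.0]
ft_force: [0.1, 0.1, 0.0]
gripper_width: 87.1
grip_force: 0.0
```

```bash
cat > w.py <<'E'
from h import *
import sys
go(540,332,450,107)
p,d,c=shot("wrist"); cv2.imwrite("pics/w1.png",p[...,::-1])
P=pts(d,c); X,Y,Z=P[...,0],P[...,1],P[...,2]; print(c["position"].round())
for lo,hi in((64,80),(30,80)):
    m=((Z>lo)&(Z<hi)&(Y<400)&(Y>280)&(X<610)&(X>480)).astype(np.uint8); k,l,st,ce=cv2.connectedComponentsWithStats(m)
    for i in range(1,k):
        if st[i,4]>100: print(st[i],cv2.minAreaRect(P[l==i][:,:2].astype(np.float32)),np.median(Z[l==i]))
E
python3 w.py
```

```text
t 2.7 pos [599.1 249.8 459.4] yaw 105.7 F [0.1 0.1 0. ] w 87.1 gf 0.0
shift [ 95.1 -34.6   9.5] turn [-0.  -0.  -1.3] q7 -0.42
[578. 327. 441.]
[293  78  19  38 609] ((539.126953125, 341.2536926269531), (20.62803840637207, 43.568729400634766), 18.21368408203125) 72.52017896178677
[ 280   73   49   60 2128] ((542.9826049804688, 337.9051208496094), (64.7854232788086, 74.82921600341797), 49.023860931396484) 41.72885718584044
```

View pics/w1.png

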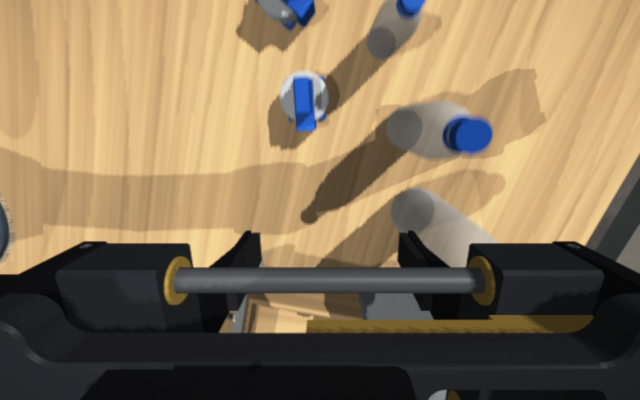

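The wrist view shows the wanted clamp at (303,98), grip upright with its spine towards the bottom. The pet bottle is at (405–470,130).

play_rows:
  plan:
    - {"rx":0,"ry":0,"rz":0,"tx":50,"ty":-17,"tz":0,"grip":1}
    - {"rx":0,"ry":0,"rz":0,"tx":50,"ty":-16,"tz":0,"grip":1}
    - {"rx":0,"ry":0,"rz":-2.3,"tx":0,"ty":0,"tz":50,"grip":1}
    - {"rx":0,"ry":0,"rz":0,"tx":0,"ty":0,"tz":50,"grip":1}
    - {"rx":0,"ry":0,"rz":0,"tx":0,"ty":0,"tz":29,"grip":1}
    - {"rx":0,"ry":0,"rz":0,"tx":0,"ty":0,"tz":0,"grip":1}

```text
time_s: 3.5
eef_pos: [540.9, 334.1, 328.0]
ee_rot: [-0.001, 0.588, 0.809, -0.003]
ft_force: [0.0, -0.5, 0.1]
gripper_width: 86.9
grip_force: 0.0
```

```bash
sed -i 's/w1.png/w2.png/; s/go(540,332,450,107)/go(539,340,228,108)/' w.py && python3 w.py
```

```text
t 3.5 pos [540.9 334.1 328. ] yaw 107.9 F [ 0.  -0.5  0.1] w 86.9 gf 0.0
shift [  6.3   0.5 100. ] turn [-0.3  0.1 -0.1] q7 -0.61
[517. 411. 310.]
[ 319  177   23   48 1077] ((539.099365234375, 341.9150695800781), (20.109342575073242, 42.728065490722656), 17.532724380493164) 72.42801832080875
[ 298  160   65   76 3611] ((540.85107421875, 335.8107604980469), (64.3985595703125, 75.0858383178711), 18.64190101623535) 41.06106857322072
```

View pics/w2.png

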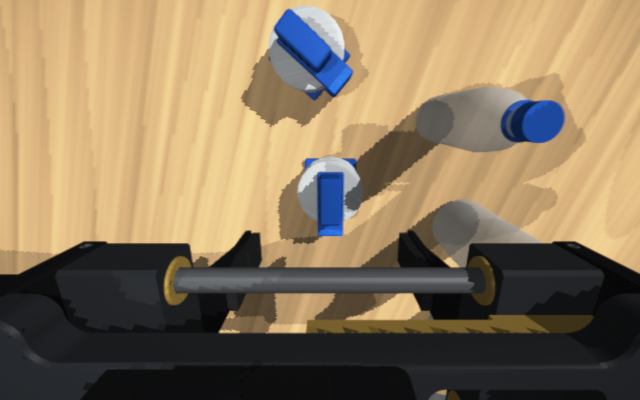

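Close view: the wanted clamp is at (330,192) with its grip at (330,205) between the fingers. The look-alike is at (310,50) and the small bottle at (435–560,120). Going straight down.

play_rows:
  plan:
    - {"rx":0,"ry":0,"rz":0,"tx":0,"ty":0.5,"tz":30,"grip":1}
    - {"rx":0,"ry":0,"rz":0,"tx":0,"ty":0,"tz":30,"grip":1}
    - {"rx":0,"ry":0,"rz":0,"tx":0,"ty":0,"tz":20,"grip":1}
    - {"rx":0,"ry":0,"rz":0,"tx":0,"ty":0,"tz":12,"grip":1}
    - {"rx":0,"ry":0,"rz":0,"tx":0,"ty":0,"tz":6,"grip":1}
    - {"rx":0,"ry":0,"rz":0,"tx":0,"ty":0,"tz":0,"grip":1}

```text
time_s: 4.3
eef_pos: [541.9, 335.5, 232.9]
ee_rot: [0.0, 0.588, 0.809, 0.0]
ft_force: [-0.1, 0.6, 0.1]
gripper_width: 87.1
grip_force: 0.0
```

play_rows:
  plan:
    - {"rx":0,"ry":0,"rz":0,"tx":0,"ty":0,"tz":3,"grip":1}
    - {"rx":0,"ry":0,"rz":0,"tx":0,"ty":0,"tz":0,"grip":-1}
    - {"rx":0,"ry":0,"rz":0,"tx":0,"ty":0,"tz":0,"grip":-1}
    - {"rx":0,"ry":0,"rz":0,"tx":0,"ty":0,"tz":0,"grip":-1}
    - {"rx":0,"ry":0,"rz":0,"tx":0,"ty":0,"tz":0,"grip":-1}
    - {"rx":0,"ry":0,"rz":0,"tx":0,"ty":0,"tz":0,"grip":-1}
    - {"rx":0,"ry":0,"rz":0,"tx":0,"ty":0,"tz":0,"grip":-1}
    - {"rx":0,"ry":0,"rz":0,"tx":0,"ty":0,"tz":0,"grip":-1}

```text
time_s: 5.3
eef_pos: [541.7, 335.3, 229.6]
ee_rot: [0.0, 0.588, 0.809, -0.0]
ft_force: [1.2, 0.9, -0.9]
gripper_width: 24.8
grip_force: 0.0
```

play_rows:
  plan:
    - {"rx":0,"ry":0,"rz":0,"tx":0,"ty":0,"tz":0,"grip":-1}
    - {"rx":0,"ry":0,"rz":0,"tx":0,"ty":0,"tz":0,"grip":-1}
    - {"rx":0,"ry":0,"rz":0,"tx":0,"ty":0,"tz":0,"grip":-1}

```text
time_s: 5.68
eef_pos: [541.7, 335.2, 229.4]
ee_rot: [0.0, 0.588, 0.809, -0.0]
ft_force: [-0.5, -0.1, -0.6]
gripper_width: 19.8
grip_force: 29.9
```

play_rows:
  plan:
    - {"rx":0,"ry":0,"rz":0,"tx":0,"ty":0,"tz":-10,"grip":-1}
    - {"rx":0,"ry":0,"rz":0,"tx":0,"ty":0,"tz":-20,"grip":-1}
    - {"rx":0,"ry":0,"rz":0,"tx":0,"ty":0,"tz":-35,"grip":-1}
    - {"rx":0,"ry":0,"rz":0,"tx":0,"ty":0,"tz":-45,"grip":-1}
    - {"rx":0,"ry":0,"rz":0,"tx":0,"ty":0,"tz":-45,"grip":-1}
    - {"rx":0,"ry":0,"rz":0,"tx":0,"ty":0,"tz":-35,"grip":-1}
    - {"rx":0,"ry":0,"rz":0,"tx":0,"ty":0,"tz":0,"grip":-1}

```text
time_s: 6.55
eef_pos: [541.6, 336.3, 424.6]
ee_rot: [0.002, 0.588, 0.809, 0.004]
ft_force: [-0.6, -0.3, -2.0]
gripper_width: 19.7
grip_force: 29.9
```

Run:
```python
from h import *
go(620,-28,420,183.5)
for n in ("top",):
    p,d,c=shot(n); cv2.imwrite("pics/top1.png",p[...,::-1]); np.savez("top1.npz",p=p,d=d,P=pts(d,c))
# drawer geometry from start image, column-wise in unit axes
P=np.load("top0.npz")["P"]; a=np.radians(3.4); e=np.array([np.cos(a),np.sin(a)]); f=np.array([-np.sin(a),np.cos(a)])
q=P[...,:2]-[702,-23]; u,v,Z=q@e,q@f,P[...,2]
ok=abs(v)<85
for n,lo,hi,r in(("unit top",125,135,(-20,300)),("front top",112,122,(-230,-130)),("bar",88,102,(-260,-195)),("floor",15,30,(-180,10))):
    m=ok&(Z>lo)&(Z<hi)&(u>r[0])&(u<r[1]); print(n,np.percentile(u[m],[1,5,50,95,99]).round(1))
m=(abs(u-100)<80)&(Z>125)&(Z<135)&(abs(v)<150); print("unit v",np.percentile(v[m],[.5,99.5]).round(1))
for uu in(20,240):
    m=(abs(u-uu)<15)&(Z>125)&(Z<135)&(abs(v)<150); print(uu,v[m].min().round(1),v[m].max().round(1))
m=(u<-60)&(u>-140)&(Z>100)&(Z<115)&(abs(v)<110); print("walls",np.percentile(v[m&(v<0)],[1,99]).round(),np.percentile(v[m&(v>0)],[1,99]).round())
```

```text
t 6.55 pos [541.6 336.3 424.6] yaw 108.0 F [-0.6 -0.3 -2. ] w 19.7 gf 29.85806168988347
shift [-370.7  -37.7    3.5] turn [  0.5   0.2 -75.5] q7 -0.56
unit top [  1.   11.3 128.8 251.4 262.1]
front top [-176.8 -176.2 -168.6 -161.5 -157.8]
bar [-217.1 -216.7 -211.1 -199.5 -196.5]
floor [-147.9 -141.4  -70.7    1.6    8.3]
unit v [-108.4  109. ]
20 -109.8 110.0
240 -109.2 110.7
walls [-95. -89.] [89. 95.]
```

Held: the opening is 19.7 mm at 30 N. Carrying it over the drawer.

play_rows:
  plan:
    - {"rx":0,"ry":0,"rz":0,"tx":-20,"ty":-2,"tz":0,"grip":-1}
    - {"rx":0,"ry":0,"rz":0,"tx":-40,"ty":-4,"tz":0,"grip":-1}
    - {"rx":0,"ry":0,"rz":0,"tx":-50,"ty":-5,"tz":0,"grip":-1}
    - {"rx":0,"ry":0,"rz":0,"tx":-50,"ty":-5,"tz":0,"grip":-1}
    - {"rx":0,"ry":0,"rz":0,"tx":-50,"ty":-5,"tz":0,"grip":-1}
    - {"rx":0,"ry":0,"rz":0,"tx":-50,"ty":-5,"tz":0,"grip":-1}
    - {"rx":0,"ry":0,"rz":0,"tx":-50,"ty":-5,"tz":0,"grip":-1}
    - {"rx":0,"ry":0,"rz":0,"tx":-40,"ty":-4,"tz":0,"grip":-1}
    - {"rx":0,"ry":0,"rz":0,"tx":-20,"ty":-2,"tz":0,"grip":-1}

```text
time_s: 7.72
eef_pos: [620.2, -32.6, 417.8]
ee_rot: [-0.001, 0.59, 0.807, -0.002]
ft_force: [0.3, 0.3, -1.5]
gripper_width: 19.6
grip_force: 29.9
```

play_rows:
  plan:
    - {"rx":0,"ry":0,"rz":-5,"tx":0,"ty":0,"tz":0,"grip":-1}
    - {"rx":0,"ry":0,"rz":-9,"tx":0,"ty":0,"tz":0,"grip":-1}
    - {"rx":0,"ry":0,"rz":-10,"tx":0,"ty":0,"tz":0,"grip":-1}
    - {"rx":0,"ry":0,"rz":-10,"tx":0,"ty":0,"tz":0,"grip":-1}
    - {"rx":0,"ry":0,"rz":-10,"tx":0,"ty":0,"tz":0,"grip":-1}
    - {"rx":0,"ry":0,"rz":-10,"tx":0,"ty":0,"tz":0,"grip":-1}
    - {"rx":0,"ry":0,"rz":-10,"tx":0,"ty":0,"tz":0,"grip":-1}
    - {"rx":0,"ry":0,"rz":-7.5,"tx":0,"ty":0,"tz":0,"grip":-1}
    - {"rx":0,"ry":0,"rz":-4,"tx":0,"ty":0,"tz":0,"grip":-1}
    - {"rx":0,"ry":0,"rz":0,"tx":0,"ty":0,"tz":0,"grip":-1}

```text
time_s: 8.98
eef_pos: [620.1, -27.8, 418.8]
ee_rot: [-0.001, -0.03, 1.0, 0.0]
ft_force: [-0.4, -0.4, -1.5]
gripper_width: 19.8
grip_force: 29.9
```

Run:
```python
from h import *
go(618,-28,253,183.4)
p,d,c=shot("wrist"); cv2.imwrite("pics/w3.png",p[...,::-1])
```

```text
t 8.975 pos [620.1 -27.8 418.8] yaw -176.5 F [-0.4 -0.4 -1.5] w 19.8 gf 29.857840072363615
shift [  1.8  -0.2 165.8] turn [ 0.  -0.1  0.1] q7 1.26
```

View pics/w3.png

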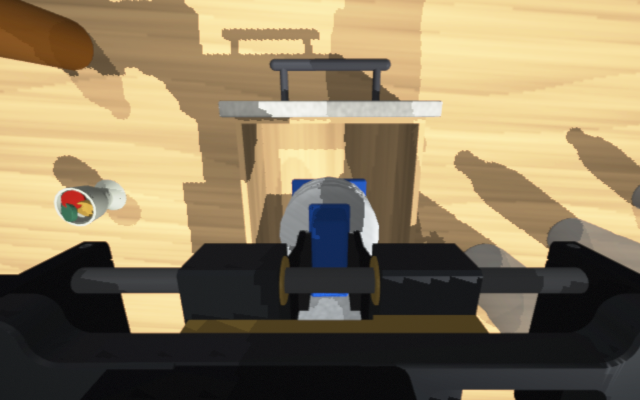

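The held clamp is upright at (330,220), centred between the drawer walls at about x=250 and x=412, with the handle at (330,65). Lowering now.

play_rows:
  plan:
    - {"rx":0,"ry":0,"rz":0,"tx":2,"ty":0,"tz":20,"grip":-1}
    - {"rx":0,"ry":0,"rz":0,"tx":0,"ty":0,"tz":35,"grip":-1}
    - {"rx":0,"ry":0,"rz":0,"tx":0,"ty":0,"tz":35,"grip":-1}
    - {"rx":0,"ry":0,"rz":0,"tx":0,"ty":0,"tz":30,"grip":-1}
    - {"rx":0,"ry":0,"rz":0,"tx":0,"ty":0,"tz":20,"grip":-1}
    - {"rx":0,"ry":0,"rz":0,"tx":0,"ty":0,"tz":12,"grip":-1}
    - {"rx":0,"ry":0,"rz":0,"tx":0,"ty":0,"tz":6,"grip":-1}
    - {"rx":0,"ry":0,"rz":0,"tx":0,"ty":0,"tz":0,"grip":-1}
    - {"rx":0,"ry":0,"rz":0,"tx":0,"ty":0,"tz":0,"grip":-1}

```text
time_s: 10.15
eef_pos: [618.9, -28.1, 262.6]
ee_rot: [0.001, -0.03, 1.0, -0.0]
ft_force: [-0.1, -1.0, -1.5]
gripper_width: 19.6
grip_force: 29.9
```

play_rows:
  plan:
    - {"rx":0,"ry":0,"rz":0,"tx":0,"ty":0,"tz":4,"grip":-1}
    - {"rx":0,"ry":0,"rz":0,"tx":0,"ty":0,"tz":3,"grip":-1}
    - {"rx":0,"ry":0,"rz":0,"tx":0,"ty":0,"tz":1.5,"grip":-1}
    - {"rx":0,"ry":0,"rz":0,"tx":0,"ty":0,"tz":1,"grip":-1}
    - {"rx":0,"ry":0,"rz":0,"tx":0,"ty":0,"tz":0,"grip":-1}
    - {"rx":0,"ry":0,"rz":0,"tx":0,"ty":0,"tz":0,"grip":-1}

```text
time_s: 10.9
eef_pos: [618.6, -28.2, 252.2]
ee_rot: [0.0, -0.03, 1.0, -0.0]
ft_force: [0.5, -0.5, -2.0]
gripper_width: 19.8
grip_force: 29.9
```

Not touching yet. Easing down 0.5 mm at a time.

play_rows:
  plan:
    - {"rx":0,"ry":0,"rz":0,"tx":0,"ty":0,"tz":0.5,"grip":-1}
    - {"rx":0,"ry":0,"rz":0,"tx":0,"ty":0,"tz":0.5,"grip":-1}
    - {"rx":0,"ry":0,"rz":0,"tx":0,"ty":0,"tz":0,"grip":-1}

```text
time_s: 11.28
eef_pos: [618.5, -28.2, 251.2]
ee_rot: [0.0, -0.03, 1.0, -0.0]
ft_force: [0.1, -0.2, -1.3]
gripper_width: 19.9
grip_force: 29.9
```

play_rows:
  plan:
    - {"rx":0,"ry":0,"rz":0,"tx":0,"ty":0,"tz":0.5,"grip":-1}
    - {"rx":0,"ry":0,"rz":0,"tx":0,"ty":0,"tz":0.5,"grip":-1}
    - {"rx":0,"ry":0,"rz":0,"tx":0,"ty":0,"tz":0,"grip":-1}

```text
time_s: 11.65
eef_pos: [619.0, -28.2, 251.1]
ee_rot: [0.001, -0.03, 1.0, -0.0]
ft_force: [-0.7, 0.1, 4.4]
gripper_width: 19.7
grip_force: 29.8
```

Contact: the force rose to +4.4 N. Releasing, then lifting.

play_rows:
  plan:
    - {"rx":0,"ry":0,"rz":0,"tx":0,"ty":0,"tz":0,"grip":0}
    - {"rx":0,"ry":0,"rz":0,"tx":0,"ty":0,"tz":0,"grip":0}
    - {"rx":0,"ry":0,"rz":0,"tx":0,"ty":0,"tz":0,"grip":0}
    - {"rx":0,"ry":0,"rz":0,"tx":0,"ty":0,"tz":0,"grip":0}
    - {"rx":0,"ry":0,"rz":0,"tx":0,"ty":0,"tz":-10,"grip":0}
    - {"rx":0,"ry":0,"rz":0,"tx":0,"ty":0,"tz":-30,"grip":0}
    - {"rx":0,"ry":0,"rz":0,"tx":0,"ty":0,"tz":-50,"grip":0}
    - {"rx":0,"ry":0,"rz":0,"tx":0,"ty":0,"tz":-30,"grip":0}
    - {"rx":0,"ry":0,"rz":0,"tx":0,"ty":0,"tz":0,"grip":0}

```text
time_s: 12.78
eef_pos: [619.1, -27.5, 373.6]
ee_rot: [0.003, -0.03, 1.0, -0.0]
ft_force: [0.3, 0.4, 0.1]
gripper_width: 43.6
grip_force: 0.0
```

Run:
```python
from h import *
# approach point: in front of bar, tool centre at u=-211-5.5-9.5-25
u=-251; a=np.radians(3.4)
go(701+u*np.cos(a),-23+u*np.sin(a),370,183.4)
p,d,c=shot("wrist"); cv2.imwrite("pics/w4.png",p[...,::-1])
P=pts(d,c); q=P[...,:2]-[701,-23]; e=np.array([np.cos(a),np.sin(a)]); f=np.array([-np.sin(a),np.cos(a)])
U,V,Z=q@e,q@f,P[...,2]
for n,lo,hi,r in(("front",112,122,(-200,-130)),("bar",92,102,(-240,-195)),("grip",86,100,(-130,-40))):
    m=(Z>lo)&(Z<hi)&(U>r[0])&(U<r[1])&(abs(V)<85); print(n,m.sum(),np.percentile(U[m],[2,50,98]).round(1) if m.any() else 0,np.percentile(V[m],[2,50,98]).round(1) if m.any() else 0, np.median(Z[m]) if m.any() else 0)
```

```text
t 12.775 pos [619.1 -27.5 373.6] yaw -176.6 F [0.3 0.4 0.1] w 43.6 gf 0.0
shift [169.   -0.2   2.6] turn [-0.   0.4  0. ] q7 1.23
front 4194 [-173.6 -166.7 -159.1] [-81.6  -1.4  81.3] 119.16876322317731
bar 2279 [-213.6 -207.5 -196.8] [-53.    2.5  58.5] 98.23757607535424
grip 902 [-107.5  -88.   -65.7] [-8.   1.  10.8] 94.50186290918697
```

View pics/w4.png

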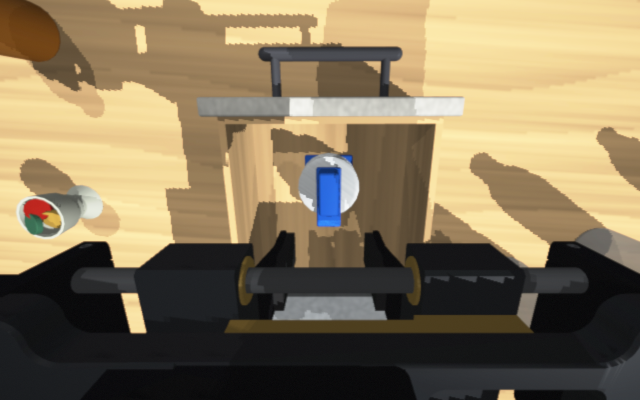

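The clamp stands upright on the drawer floor at (330,185), with the handle bar at (330,53). Next I close the fingers and go down in front of the bar.

play_rows:
  plan:
    - {"rx":0,"ry":0,"rz":0,"tx":30,"ty":0,"tz":0,"grip":-1}
    - {"rx":0,"ry":0,"rz":0,"tx":50,"ty":0,"tz":0,"grip":-1}
    - {"rx":0,"ry":0,"rz":0,"tx":50,"ty":0,"tz":0,"grip":-1}
    - {"rx":0,"ry":0,"rz":0,"tx":40,"ty":0,"tz":0,"grip":-1}
    - {"rx":0,"ry":0,"rz":0,"tx":0,"ty":0,"tz":0,"grip":-1}
    - {"rx":0,"ry":0,"rz":0,"tx":0,"ty":0,"tz":0,"grip":-1}

```text
time_s: 13.58
eef_pos: [449.1, -38.8, 369.9]
ee_rot: [0.0, -0.03, 1.0, 0.0]
ft_force: [0.6, -0.4, -0.1]
gripper_width: 1.2
grip_force: 0.0
```

Run:
```python
from h import *
u=-251; a=np.radians(3.4)
go(701+u*np.cos(a),-23+u*np.sin(a),260,183.4)
```

```text
t 13.575 pos [449.1 -38.8 369.9] yaw -176.6 F [ 0.6 -0.4 -0.1] w 1.2 gf 0.0
shift [ -1.3   0.8 109.9] turn [0. 0. 0.] q7 1.35
```

play_rows:
  plan:
    - {"rx":0,"ry":0,"rz":0,"tx":0,"ty":1,"tz":40,"grip":-1}
    - {"rx":0,"ry":0,"rz":0,"tx":0,"ty":0,"tz":40,"grip":-1}
    - {"rx":0,"ry":0,"rz":0,"tx":0,"ty":0,"tz":20,"grip":-1}
    - {"rx":0,"ry":0,"rz":0,"tx":0,"ty":0,"tz":10,"grip":-1}
    - {"rx":0,"ry":0,"rz":0,"tx":0,"ty":0,"tz":0,"grip":-1}
    - {"rx":0,"ry":0,"rz":0,"tx":-8,"ty":0,"tz":0,"grip":-1}
    - {"rx":0,"ry":0,"rz":0,"tx":-5,"ty":0,"tz":0,"grip":-1}
    - {"rx":0,"ry":0,"rz":0,"tx":-4,"ty":0,"tz":0,"grip":-1}

```text
time_s: 14.58
eef_pos: [466.4, -36.4, 260.7]
ee_rot: [0.001, -0.03, 1.0, -0.0]
ft_force: [1.2, 0.1, -0.5]
gripper_width: 0.6
grip_force: 0.0
```

play_rows:
  plan:
    - {"rx":0,"ry":0,"rz":0,"tx":-4,"ty":0,"tz":0,"grip":-1}
    - {"rx":0,"ry":0,"rz":0,"tx":-4,"ty":0,"tz":0,"grip":-1}
    - {"rx":0,"ry":0,"rz":0,"tx":-4,"ty":0,"tz":0,"grip":-1}
    - {"rx":0,"ry":0,"rz":0,"tx":-5,"ty":0,"tz":0,"grip":-1}
    - {"rx":0,"ry":0,"rz":0,"tx":-5,"ty":0,"tz":0,"grip":-1}

```text
time_s: 15.2
eef_pos: [487.9, -35.1, 260.0]
ee_rot: [-0.0, -0.03, 1.0, -0.0]
ft_force: [-0.7, 0.8, 1.4]
gripper_width: 0.5
grip_force: 0.6
```

```bash
cat > d.py <<'E'
from h import *
import sys
a=np.radians(3.4); e=np.array([np.cos(a),np.sin(a)]); f=np.array([-np.sin(a),np.cos(a)])
go(650,-26,260,183.4); s=arm.read_state(); print("tcp u",(s["eef_pos"][:2]-[701,-23])@e)
for n in("top","scene"):
    p,d,c=shot(n); cv2.imwrite(f"pics/{n}_{sys.argv[1]}.png",p[...,::-1]); P=pts(d,c); q=P[...,:2]-[701,-23]; U,V,Z=q@e,q@f,P[...,2]
    for b in((-105,-60),(60,105)):
        m=(Z>113)&(Z<121)&(U>-230)&(U<3)&(V>b[0])&(V<b[1]); 
        print(n,"front",b,m.sum(),np.percentile(U[m],[2,50,98]).round(1) if m.any() else 0)
    m=(Z>62+15)&(Z<100)&(U>-150)&(U<0)&(abs(V)<50)
    print("grip",m.sum(),np.nanmedian(P[m],0).round(1) if m.any() else 0)
E
python3 d.py a
```

```text
t 15.2 pos [487.9 -35.1 260. ] yaw -176.6 F [-0.7  0.8  1.4] w 0.5 gf 0.5794869270175695
shift [-1.624e+02 -6.000e-01 -1.000e-01] turn [-0. -0.  0.] q7 1.13
tcp u -213.4761535126297
top front (-105, -60) 70 [-162.2 -152.5    0.9]
top front (60, 105) 69 [-162.5 -152.6  -10.6]
grip 102 [626.4 -28.6  92.6]
scene front (-105, -60) 55 [-160.1 -152.  -143.8]
scene front (60, 105) 65 [-160.9 -152.7 -144.7]
grip 250 [564.4 -24.2  90.8]
```

The drawer moves with the push, 14 mm so far, and stays straight. Continuing slowly.

play_rows:
  plan:
    - {"rx":0,"ry":0,"rz":0,"tx":-6,"ty":0,"tz":0,"grip":-1}
    - {"rx":0,"ry":0,"rz":0,"tx":-7,"ty":0,"tz":0,"grip":-1}
    - {"rx":0,"ry":0,"rz":0,"tx":-8,"ty":0,"tz":0,"grip":-1}
    - {"rx":0,"ry":0,"rz":0,"tx":-8,"ty":0,"tz":0,"grip":-1}
    - {"rx":0,"ry":0,"rz":0,"tx":-8,"ty":0,"tz":0,"grip":-1}
    - {"rx":0,"ry":0,"rz":0,"tx":-8,"ty":0,"tz":0,"grip":-1}
    - {"rx":0,"ry":0,"rz":0,"tx":-8,"ty":0,"tz":0,"grip":-1}
    - {"rx":0,"ry":0,"rz":0,"tx":-8,"ty":0,"tz":0,"grip":-1}
    - {"rx":0,"ry":0,"rz":0,"tx":-8,"ty":0,"tz":0,"grip":-1}
    - {"rx":0,"ry":0,"rz":0,"tx":-7,"ty":0,"tz":0,"grip":-1}

```text
time_s: 16.55
eef_pos: [564.1, -30.5, 260.1]
ee_rot: [0.0, -0.03, 1.0, 0.0]
ft_force: [-1.8, 1.6, -0.6]
gripper_width: 0.7
grip_force: 0.6
```

play_rows:
  plan:
    - {"rx":0,"ry":0,"rz":0,"tx":-7,"ty":0,"tz":0,"grip":-1}
    - {"rx":0,"ry":0,"rz":0,"tx":-8,"ty":0,"tz":0,"grip":-1}
    - {"rx":0,"ry":0,"rz":0,"tx":-8,"ty":0,"tz":0,"grip":-1}
    - {"rx":0,"ry":0,"rz":0,"tx":-8,"ty":0,"tz":0,"grip":-1}
    - {"rx":0,"ry":0,"rz":0,"tx":-8,"ty":0,"tz":0,"grip":-1}
    - {"rx":0,"ry":0,"rz":0,"tx":-6,"ty":0,"tz":0,"grip":-1}
    - {"rx":0,"ry":0,"rz":0,"tx":-5,"ty":0,"tz":0,"grip":-1}
    - {"rx":0,"ry":0,"rz":0,"tx":-4,"ty":0,"tz":0,"grip":-1}
    - {"rx":0,"ry":0,"rz":0,"tx":-4,"ty":0,"tz":0,"grip":-1}
    - {"rx":0,"ry":0,"rz":0,"tx":0,"ty":0,"tz":0,"grip":-1}

```text
time_s: 17.8
eef_pos: [621.9, -27.3, 260.3]
ee_rot: [0.001, -0.03, 1.0, -0.0]
ft_force: [0.5, 0.0, -0.4]
gripper_width: 0.6
grip_force: 0.0
```

```bash
python3 d.py b
```

```text
t 17.8 pos [621.9 -27.3 260.3] yaw -176.6 F [ 0.5  0.  -0.4] w 0.6 gf 0.0
shift [-28.1  -0.4   0.3] turn [-0.   0.1  0. ] q7 1.14
tcp u -79.16557407346049
top front (-105, -60) 36 [-27.8 -19.8   1.2]
top front (60, 105) 68 [-28.  -19.6   0.9]
grip 20 [636.  19.  96.]
scene front (-105, -60) 64 [-28.4 -19.1 -12.5]
scene front (60, 105) 69 [-26.1 -18.6 -11.9]
grip 156 [640.  -22.5  95.6]
```

View pics/scene_b.png

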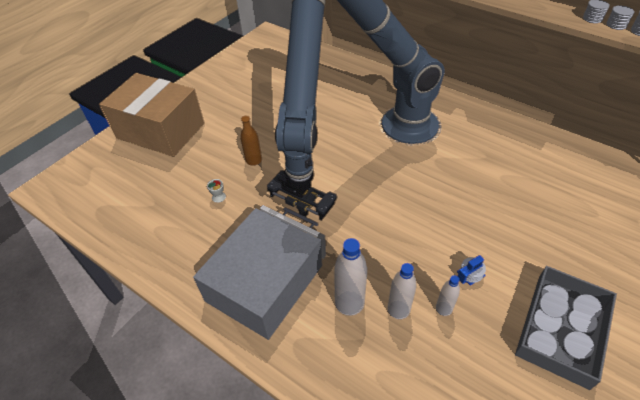

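The drawer is nearly shut with about 27 mm left, and the bottles and egg cup are undisturbed. Finishing gently.

play_rows:
  plan:
    - {"rx":0,"ry":0,"rz":0,"tx":-4,"ty":0,"tz":0,"grip":-1}
    - {"rx":0,"ry":0,"rz":0,"tx":-4,"ty":0,"tz":0,"grip":-1}
    - {"rx":0,"ry":0,"rz":0,"tx":-4,"ty":0,"tz":0,"grip":-1}
    - {"rx":0,"ry":0,"rz":0,"tx":-4,"ty":0,"tz":0,"grip":-1}
    - {"rx":0,"ry":0,"rz":0,"tx":-3,"ty":0,"tz":0,"grip":-1}
    - {"rx":0,"ry":0,"rz":0,"tx":-2,"ty":0,"tz":0,"grip":-1}
    - {"rx":0,"ry":0,"rz":0,"tx":-2,"ty":0,"tz":0,"grip":-1}
    - {"rx":0,"ry":0,"rz":0,"tx":-1,"ty":0,"tz":0,"grip":-1}
    - {"rx":0,"ry":0,"rz":0,"tx":0,"ty":0,"tz":0,"grip":-1}

```text
time_s: 19.02
eef_pos: [639.9, -25.4, 259.8]
ee_rot: [-0.011, -0.03, 0.999, -0.003]
ft_force: [-25.3, -2.8, 19.0]
gripper_width: 0.4
grip_force: 12.7
```

play_rows:
  plan:
    - {"rx":0,"ry":0,"rz":0,"tx":-1,"ty":0,"tz":0,"grip":-1}
    - {"rx":0,"ry":0,"rz":0,"tx":-1,"ty":0,"tz":0,"grip":-1}
    - {"rx":0,"ry":0,"rz":0,"tx":0,"ty":0,"tz":0,"grip":-1}

```text
time_s: 19.4
eef_pos: [640.7, -25.2, 259.8]
ee_rot: [-0.013, -0.03, 0.999, -0.003]
ft_force: [-30.2, -4.1, 23.1]
gripper_width: 0.4
grip_force: 15.2
```

```bash
python3 d.py c
```

```text
t 19.4 pos [640.7 -25.2 259.8] yaw -176.6 F [-30.2  -4.1  23.1] w 0.4 gf 15.203571617603302
shift [-9.2 -1.3 -0.5] turn [-0.3 -1.5  0. ] q7 1.15
tcp u -60.278415705289234
top front (-105, -60) 25 [-11.8  -4.1   1.4]
top front (60, 105) 56 [-14.   -6.8   0.3]
grip 31 [652.   18.5  95.8]
scene front (-105, -60) 27 [-14.2 -11.4  -6.7]
scene front (60, 105) 29 [-15.2 -10.9  -7.2]
grip 135 [653.  -24.2  95.4]
```

It is pushing back at 30 N while the front still seems about 12 mm proud. I need to find the cause.

Run:
```python
from h import *
s=arm.read_state(); print(s["ft_force"],s["moment"])
p=cv2.imread("pics/scene_c.png")[160:260,190:350]; q=cv2.imread("pics/top_c.png")[120:220,260:420]
cv2.imwrite("pics/cc.png",np.vstack([cv2.resize(x,(480,300),interpolation=cv2.INTER_CUBIC) for x in(p,q)]))
```

```text
[-29.47187517  -4.26058987  23.89247635] [-0.69240295  6.23738381 -0.03174053]
```

View pics/cc.png

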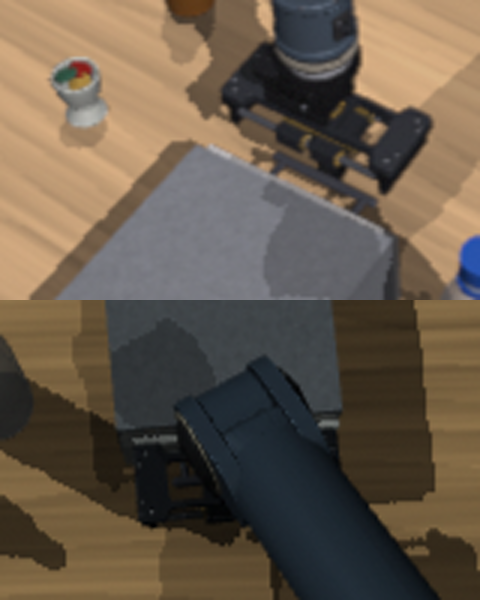

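play_rows:
  plan:
    - {"rx":0,"ry":0,"rz":0,"tx":5,"ty":0,"tz":0,"grip":-1}
    - {"rx":0,"ry":0,"rz":0,"tx":5,"ty":0,"tz":0,"grip":-1}
    - {"rx":0,"ry":0,"rz":0,"tx":10,"ty":0,"tz":0,"grip":-1}
    - {"rx":0,"ry":0,"rz":0,"tx":15,"ty":0,"tz":0,"grip":-1}
    - {"rx":0,"ry":0,"rz":0,"tx":0,"ty":0,"tz":-50,"grip":-1}
    - {"rx":0,"ry":0,"rz":0,"tx":-50,"ty":0,"tz":-50,"grip":-1}
    - {"rx":0,"ry":0,"rz":0,"tx":-50,"ty":0,"tz":-10,"grip":-1}
    - {"rx":0,"ry":0,"rz":0,"tx":-10,"ty":0,"tz":0,"grip":-1}
    - {"rx":0,"ry":0,"rz":0,"tx":0,"ty":0,"tz":0,"grip":-1}

```text
time_s: 20.62
eef_pos: [716.0, -21.0, 363.2]
ee_rot: [-0.001, -0.03, 1.0, 0.0]
ft_force: [0.0, 0.1, 0.4]
gripper_width: 0.7
grip_force: 0.0
```

Run:
```python
from h import *
a=np.radians(3.4); e=np.array([np.cos(a),np.sin(a)]); f=np.array([-np.sin(a),np.cos(a)])
go(650,-26,260,183.4)
p,d,c=shot("wrist"); cv2.imwrite("pics/w5.png",p[...,::-1]); P=pts(d,c); q=P[...,:2]-[701,-23]; U,V,Z=q@e,q@f,P[...,2]
for b in((-100,-70),(-40,-20),(20,40),(70,100)):
    for n,lo,hi in(("unit",127,140),("front",110,123),("bar",90,105)):
        m=(Z>lo)&(Z<hi)&(U>-80)&(U<30)&(V>b[0])&(V<b[1])
        if m.sum()>5: print(b,n,m.sum(),np.percentile(U[m],[2,50,98]).round(1),np.median(Z[m]).round(1))
```

```text
t 20.625 pos [716.  -21.  363.2] yaw -176.5 F [0.  0.1 0.4] w 0.7 gf 0.0
shift [ 66.   -1.  103.3] turn [ 0.  -0.1  0.1] q7 1.23
(-100, -70) unit 1274 [ 1.8 14.8 29.4] 131.6
(-100, -70) front 743 [-13.3  -6.1   2.1] 118.9
(-100, -70) bar 110 [-13.5 -13.2 -12.8] 97.1
(-40, -20) unit 849 [ 1.4 14.5 29.4] 131.7
(-40, -20) front 511 [-13.5  -6.7   1.7] 119.1
(-40, -20) bar 409 [-53.4 -46.8 -13.2] 98.1
(20, 40) unit 863 [ 1.3 14.7 29.6] 131.8
(20, 40) front 511 [-13.7  -6.8   1.5] 119.1
(20, 40) bar 369 [-53.5 -47.1 -13.5] 98.4
(70, 100) unit 1295 [ 1.1 14.5 29.4] 131.9
(70, 100) front 730 [-13.9  -7.3   1.5] 119.2
(70, 100) bar 103 [-14.2 -13.9 -13.7] 98.5
```

View pics/w5.png

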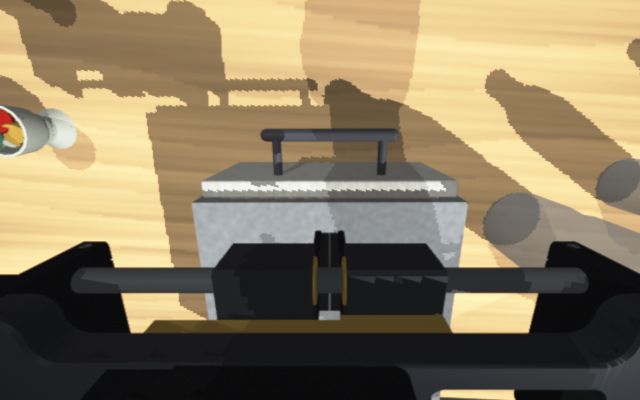

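The view shows the drawer front standing the same amount proud along its whole width. The front measures about 15 mm thick and 210 mm wide. The box is only about 190 mm across its side walls, so the front lies over the opening rather than inside it. Its outer face is 14.8 mm from the unit's face, and the firm 30 N stop fits with its back resting against the unit, so the drawer is shut. The arm is clear of everything.

Run:
```python
from h import *
p,d,c=shot("scene"); a=np.load("scene0.npz")["p"].astype(int)
for n,(y0,y1,x0,x1) in dict(amber=(115,168,238,265),egg=(178,205,205,228),pet=(262,320,385,418)).items(): print(n,abs(p.astype(int)-a)[y0:y1,x0:x1].mean().round(1))
print(arm.read_state()["time_s"],arm.close_job())
```

```text
amber 36.9
egg 7.5
pet 8.9
the job is handed in; nothing more can be done
20.725 None
```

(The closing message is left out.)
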